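Tip the drilled block over and push it home in the fixture

TASK

The drilled aluminium block stands on end in the slot of the steel fixture. Without picking it up, push it over with the fingertips towards the end stop so that it lies flat between the rails with its drilled face up, then push it along the slot until its end sits squarely and fully home against the end stop. Leave the loose things around the fixture where they are.

Things in the scene. Friction and masses are not known exactly. Their poses are not given: they have to be found in the camera images.
- block_mid (a point): Centre of the loose drilled aluminium block, 45 x 70 x 25 mm, about 0.2 kg. y axis along the 70 mm length, x along the 45 mm width, z along the 25 mm thickness, out of the drilled face (with the round holes). At the start it stands 70 mm tall on a 45 x 25 mm end on the slot floor, y up, drilled face towards the slot's open end (away from the stop).
- block: The same block; this origin is the centre of its plain face, 12.5 mm behind its centre, axes the same. Pushed towards the stop near its upper end it tips over its lower edge; once that end has moved about 25 mm it falls by itself, drilled face up, y axis towards the stop. Pushed low down it slides. Lying, its top is 25 mm above the slot floor.
- fixture: Steel fixture fixed to the bench, place and yaw vary. Base plate 220 (x) x 115 (y) x 12 mm; origin: centre of its underside, z up, x along the slot from its open end to the end stop. Two rails (tops 19 mm above the bench) leave a slot 51 mm wide, centred on y = 0, from x = -100 mm to the stop; slot floor 12 mm above the bench. Block home: its centre at x = +55 mm, 24.5 mm above the bench.
- stop_face (a point): Middle of the foot of the end stop's face, on the slot floor: 90 mm along the fixture's x from its origin, 12 mm above the bench; axes as the fixture's. The stop is a bar 95 mm wide across the slot, its top 36 mm above the bench. The lying block's leading end must come against this face.
- shaft: Bystander: stepped steel shaft standing on end, 40 mm in diameter, 85 mm tall, origin at the centre of its underside; beside the fixture, on its -y side.
- bush: Bystander: turned brass bush, 38 mm in diameter, 30 mm tall, origin at the centre of its underside; beside the fixture, on its +y side.
- wood: Bystander: beech block lying flat, 44 (x) x 110 (y) x 32 mm high, origin at the centre of its underside; beside the fixture, on its +y side, nearer to its open end than the bush.
There are look-alikes about, which are no part of the job. Leave any purple look-alike of the block alone. Several things look just like the fixture: the one meant starts farthest from the robot's base.

How it is judged:
By the outcome, as a careful person would: the job done as asked, in the order asked, and still so for the second after the job is handed in, with the robot touching nothing.
It also fails if it takes over 45 s, if anything falls off the work surface, if the arm or the gripper's body presses on something with over 40 N, if the wrist force passes 120 N, or if a joint passes its speed limit or range.

ROBOT

A 7-joint arm with a two-finger parallel gripper is mounted at the origin on a cart in front of the work surface, level with it; the furniture and walls round the work are solid. World frame = base frame: x ahead of the robot, y to its left, z up, the work surface at z = 0. Lengths are in m, angles in rad, forces in N, time in s.
With the tool pointing down it reaches from about 0.4 to 0.875 m from the base axis. Payload 19.3 kg.
Tool frame: the origin (TCP) lies on the mounting face of the last link; the fingertips stand 173 mm ahead of it and the grasp point (between the pads) lies 155 mm ahead of it (bot.grip_point_offset is the distance from the TCP to the grasp point, in m); z points along the fingers, y is the line along which they close (so a half turn about z gives the same grasp; the last joint's range is limited). The gripper opens to 85 mm and grips with 20 to 120 N. Pads are 22 mm wide; open, the fingers measure 114 mm over their backs; the gripper's body (76 mm by 85 mm) begins 54 mm behind the grasp point. The pads swing forward as they close: fully open they stand 13 mm farther back than shut.
Start: joints at [-1.233, 0.521, -0.036, 1.599, 0.021, 1.021, -0.113], TCP at [0.248, 0.574, 0.405] pointing down, gripper open.
Joint ranges: [-2.91, 2.91], [-0.3, 2.13], [-1.5, 1.42], [0.17, 2.43], [-1.26, 4.41], [0.16, 1.93], [-2.52, 2.52]. Speed limits (rad/s): [1.89, 1.89, 2.39, 2.39, 3.01, 3.01, 3.01].

INTERFACE

Orientations are given as [roll, pitch, yaw] about the fixed x, y, z axes, in that order (R = Rz(yaw) Ry(pitch) Rx(roll)).
In Python, from workcell import bot gives the robot as it stands.
- The arm moves only by the tool arm_command, never from a script. Its argument "deltas" is a list of rows, each a list of 3 entries, a list of its own where there are three numbers: the shift along the tool's x, y, z in cm, then the turn, a rotation vector about the tool's x, y, z in rad, then the finger opening in cm, from 0 to 8.54. In form: [[[tx, ty, tz], [rx, ry, rz], claw], ...]. A call has 1 to 20 rows; each row shifts and turns the commanded pose from where the row before left it, along the tool's axes as they then stand; what a row does not reach is not made up. A row lasts 1/10 s, in which the tool goes at most 50 mm and 8.59 degrees, less where a joint would pass 70% of its speed; a pose out of reach is approached as far as the arm can. A call with a gripper value outside its range is refused whole. The fingers move at their own pace and stop on an object; "newtons" is the grip in N (left out, the last holds). Time passes only in rows, so rows that do not move let the fingers close. It gives the time, the measured TCP pose, the force, the opening and the grip force at its end, in the units of the state.
- bot.observe(): the state, without advancing time (a new reading comes with each control period).
- bot.grab_frame(name): name is "scene" or "top" or "wrist"; returns a dict with "frame" (480x640x3 uint8, red, green, blue), "K" (3x3 intrinsics, pixels), "rvec" (rotation vector, rad) and "tvec" (3), from world to camera coordinates, as OpenCV has them; the wrist camera has in their place "T_tool_cam" (4x4, takes a point from camera to tool coordinates, whose origin is the TCP and whose axes are the flange's). Camera axes: x right, y down, z forward; pixel columns grow to the right and rows downward; lengths in m; the calibration is good to about 2 mm. A picture is of the moment at which its call begins: read the wrist's pose just before it. There is no depth.
- bot.job_done(): hands the job in; it is judged then, once.
Trained networks look in a picture, given as the dict that the camera call returned (one of the last four; its "shot" number tells which), for a name from the list of things; names that differ only in an ending like _2 or _b are one class to them, and where a whole thing is asked for, a point or a joint stands for the part that bears it (a point fixed in the world has none). Each returns a list of dicts, best first, with "p" (0 to 1); they miss things now and then, are a little off and sometimes report something else, mostly with a low value. They report only what shows in the picture. A call takes as long as a camera call. They do not tell look-alikes from the thing itself.
- bot.find_in(name, picture): "rect" ([left, top, width, height] in pixels, round what is visible of it).
- bot.mark_of(name, picture): "at" ([column, row] in pixels: a listed point, or the origin of a listed thing).
The state is a dict: "clock": time; "qpos": joint angles; "qd": joint speeds; "joint_efforts": joint torques, N m; "position": TCP position; "tool_rot": TCP orientation; "force": force on the tool from outside, world axes, zero at the start; "moment": the same for the moment, N m; "grip_width": finger opening in m; "finger_force": force on a finger pad.
Only numpy, scipy, OpenCV 4.12 (cv2) and the standard library are available. Lean on these libraries where they do the work, as an engineer would, in place of code of your own. Each camera call takes 0.05 s, during which the arm holds its last target. There are 200 camera calls.

## Working session

There is one attempt and no reset: what is moved stays moved. The work goes in short steps, Python scripts to look and compute and a tool call to move; the robot and the scene stay as the last step left them, time stands still between calls to the robot, and variables do not carry over. Pictures are saved under pics/ and viewed, at most 10 in all, crops included, and the job is handed in when it is done.

Besides the shell and the picture viewer there is one more tool, called after "Emit:" in YAML: its name, and indented under it one key for each argument. arm_command: Moves the arm, as the interface text tells. Its arguments: {"type":"object","properties":{"deltas":{"type":"array","items":{"type":"array"}},"newtons":{"type":"number"}},"required":["deltas"]}

```bash
mkdir -p pics; ls
cat > h.py <<'E'
import numpy as np, cv2
from scipy.spatial.transform import Rotation as R
from workcell import bot
def ray(p,uv):
    M=cv2.Rodrigues(np.array(p["rvec"],float))[0];t=np.array(p["tvec"],float).ravel()
    d=M.T@np.linalg.inv(p["K"])@np.array([uv[0],uv[1],1.]);return -M.T@t,d
def at_z(p,uv,z):
    c,d=ray(p,uv);return c+d*(z-c[2])/d[2]
def proj(p,X):
    return cv2.projectPoints(np.array(X,float).reshape(-1,1,3),np.array(p["rvec"],float),np.array(p["tvec"],float),np.array(p["K"],float),None)[0].reshape(-1,2)
def save(p,n): cv2.imwrite(f"pics/{n}.png",p["frame"][:,:,::-1])
E
python3 - <<'E'
from h import *
np.set_printoptions(precision=3,suppress=True)
o=bot.observe();print(o["clock"],o["position"],o["tool_rot"],o["grip_width"])
Z=dict(block=.0,block_mid=.047,fixture=0,stop_face=.012,shaft=0,bush=0,wood=0)
for c in("top","scene"):
    p=bot.grab_frame(c);save(p,c+"0")
    print(c,ray(p,(320,240)))
    for n,z in Z.items():
        for r in bot.mark_of(n,p)[:5]: print(n,np.round(r["at"]),round(r["p"],2),at_z(p,r["at"],z)[:2])
E
```

```text
pics
0.0 [0.248 0.574 0.404] [-3.14   0.     2.734] 0.08552416567954473
top (array([0.437, 0.059, 1.068]), array([ 0.104, -0.011, -0.995]))
block [318. 245.] 0.84 [0.538 0.051]
block [355. 323.] 0.64 [ 0.392 -0.021]
block_mid [325. 246.] 0.75 [0.533 0.038]
block_mid [350. 317.] 0.56 [ 0.405 -0.008]
fixture [308. 219.] 0.72 [0.589 0.071]
fixture [459. 310.] 0.68 [ 0.419 -0.219]
stop_face [434. 271.] 0.84 [ 0.492 -0.169]
stop_face [288. 177.] 0.68 [0.668 0.111]
bush [229. 242.] 0.73 [0.542 0.222]
wood [256. 284.] 0.75 [0.462 0.168]
scene (array([ 0.112, -0.556,  0.88 ]), array([ 0.397,  0.553, -0.732]))
block [318. 254.] 0.79 [0.563 0.082]
block [274. 325.] 0.74 [ 0.408 -0.   ]
block [401. 268.] 0.65 [ 0.664 -0.04 ]
block_mid [279. 317.] 0.73 [ 0.407 -0.022]
block_mid [315. 262.] 0.58 [0.525 0.037]
fixture [361. 418.] 0.98 [ 0.416 -0.224]
fixture [331. 253.] 0.82 [0.585 0.069]
stop_face [375. 364.] 0.93 [ 0.488 -0.172]
stop_face [352. 217.] 0.76 [0.668 0.11 ]
shaft [400. 270.] 0.8 [ 0.66  -0.042]
bush [270. 219.] 0.62 [0.546 0.216]
wood [248. 252.] 0.9 [0.463 0.168]
```

View pics/top0.png

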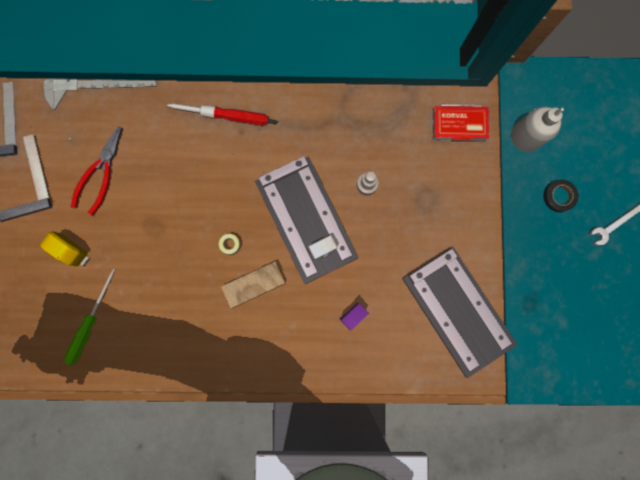

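View pics/scene0.png

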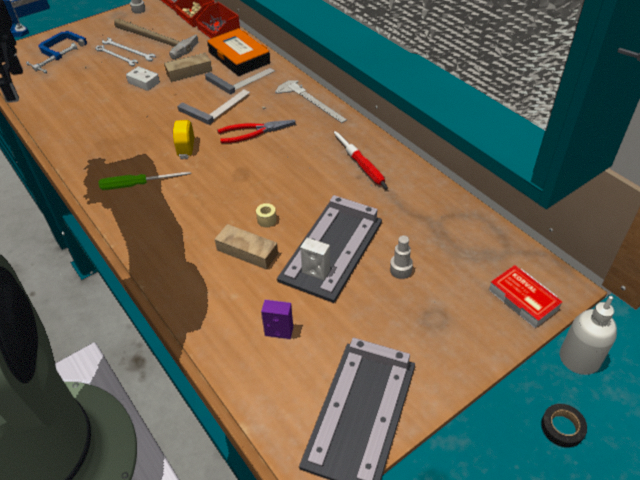

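The fixture candidates in the top view are (308,219), 0.59 m from the base, and (459,310), 0.47 m from the base. The farther one at (308,219) is meant, and it holds the aluminium block at (323,245). The purple look-alike is at (354,317). Next I'll confirm this with a model overlay on an enlarged crop.

```bash
cat >> h.py <<'E'
def box(x0,x1,y0,y1,z0,z1,T):
    P=np.array([[x,y,z] for x in(x0,x1) for y in(y0,y1) for z in(z0,z1)])
    c,s=np.cos(T[2]),np.sin(T[2]);return np.c_[T[0]+c*P[:,0]-s*P[:,1],T[1]+s*P[:,0]+c*P[:,1],P[:,2]]
E_=[(0,1),(2,3),(4,5),(6,7),(0,2),(1,3),(4,6),(5,7),(0,4),(1,5),(2,6),(3,7)]
def draw(im,p,B,col,off,s):
    q=(proj(p,B)-off)*s
    for a,b in E_: cv2.line(im,tuple(np.int32(q[a]*8)),tuple(np.int32(q[b]*8)),col,1,cv2.LINE_AA,3)
E
python3 - <<'E'
from h import *
T=(.587,.0703,np.arctan2(.0400,.081))
print(T)
ims=[]
for c,off in(("top",(245,145)),("scene",(270,185))):
    p=bot.grab_frame(c)
    im=cv2.resize(p["frame"][off[1]:off[1]+150,off[0]:off[0]+130,::-1],None,fx=3,fy=3,interpolation=cv2.INTER_CUBIC)
    im=np.ascontiguousarray(im)
    draw(im,p,box(-.11,.11,-.0575,.0575,0,.012,T),(0,255,0),off,3)
    for bx in (-.066,): draw(im,p,box(bx-.0125,bx+.0125,-.0225,.0225,.012,.082,T),(0,0,255),off,3)
    draw(im,p,box(.09,.11,-.0475,.0475,.012,.036,T),(255,0,0),off,3)
    ims.append(im)
cv2.imwrite("pics/ov1.png",np.hstack(ims))
E
```

```text
(0.587, 0.0703, np.float64(0.4586971543919627))
```

View pics/ov1.png

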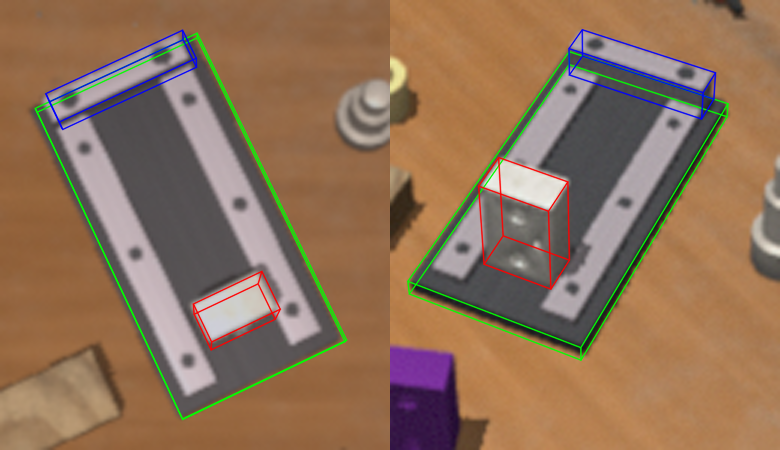

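The overlay fits to about 1 mm. The fixture is at about (0.587, 0.070) with yaw 26.3°. The block stands at fixture x ≈ -67 mm with its drilled face towards the open end. The first move goes high, to behind the block.

Emit:
arm_command:
  deltas:
    - [[-1.2, -1.2, 0], [0, 0, 0], 1.5]
    - [[-2.4, -2.35, 0], [0, 0, 0], 1.5]
    - [[-2.4, -2.35, 0], [0, 0, 0], 1.5]
    - [[-2.4, -2.35, 0], [0, 0, 0], 1.5]
    - [[-2.4, -2.35, 0], [0, 0, 0], 1.5]
    - [[-2.4, -2.35, 0], [0, 0, 0], 1.5]
    - [[-2.4, -2.35, 0], [0, 0, 0], 1.5]
    - [[-2.4, -2.35, 0], [0, 0, 0], 1.5]
    - [[-2.4, -2.35, 0], [0, 0, 0], 1.5]
    - [[-2.4, -2.35, 0], [0, 0, 0], 1.5]
    - [[-2.4, -2.35, 0], [0, 0, 0], 1.5]
    - [[-2.4, -2.35, 0], [0, 0, 0], 1.5]
    - [[-2.4, -2.35, 0], [0, 0, 0], 1.5]
    - [[-2.4, -2.35, 0], [0, 0, 0], 1.5]
    - [[-2.4, -2.35, 0], [0, 0, 0], 1.5]
    - [[-2.4, -2.35, 0], [0, 0, 0], 1.5]
    - [[-2.4, -2.35, 0], [0, 0, 0], 1.5]
    - [[-2.4, -2.35, 0], [0, 0, 0], 1.5]
    - [[-1.2, -1.1, 0], [0, 0, 0], 1.5]

```text
clock: 2.8
position: [0.4775, 0.0119, 0.4049]
tool_rot: [-3.141, 0.001, 2.731]
force: [0.6, 0.8, -0.2]
grip_width: 0.0151
finger_force: 0.0
```

Emit:
arm_command:
  deltas:
    - [[0, 0, 0], [0, 0, 0.134], 1.5]
    - [[0, 0, 0], [0, 0, 0.134], 1.5]
    - [[0, 0, 0], [0, 0, 0.134], 1.5]
    - [[0, 0, 0], [0, 0, 0.134], 1.5]
    - [[0, 0, 0], [0, 0, 0.134], 1.5]
    - [[0, 0, 0], [0, 0, 0.134], 1.5]
    - [[0, 0, 0], [0, 0, 0.134], 1.5]
    - [[0, 0, 0], [0, 0, 0.134], 1.5]
    - [[0, 0, 0], [0, 0, 0.134], 1.5]
    - [[0, 0, 0], [0, 0, 0.134], 1.5]
    - [[0, 0, 0], [0, 0, 0.134], 1.5]
    - [[0, 0, 0], [0, 0, 0.134], 1.5]
    - [[0, 0, 0], [0, 0, 0.134], 1.5]
    - [[0, 0, 0], [0, 0, 0.134], 1.5]
    - [[0, 0, 0], [0, 0, 0.134], 1.5]
    - [[0, 0, 0], [0, 0, 0.134], 1.5]
    - [[0, 0, 0], [0, 0, 0.134], 1.5]
    - [[0, 0, 0], [0, 0, 0], 1.5]
    - [[0, 0, 0], [0, 0, 0], 1.5]

```text
clock: 4.7
position: [0.4769, 0.0147, 0.4047]
tool_rot: [3.142, -0.0, 0.46]
force: [-0.1, -0.8, 0.1]
grip_width: 0.0148
finger_force: 0.0
```

Emit:
arm_command:
  deltas:
    - [[0, 0, 1.2], [0, 0, 0], 1.5]
    - [[0, 0, 2.5], [0, 0, 0], 1.5]
    - [[0, 0, 2.5], [0, 0, 0], 1.5]
    - [[0, 0, 2.5], [0, 0, 0], 1.5]
    - [[0, 0, 2.5], [0, 0, 0], 1.5]
    - [[0, 0, 2.5], [0, 0, 0], 1.5]
    - [[0, 0, 1.5], [0, 0, 0], 1.5]
    - [[0, 0, 1.0], [0, 0, 0], 1.5]
    - [[0, 0, 0], [0, 0, 0], 1.5]
    - [[1, 0, 0], [0, 0, 0], 1.5]
    - [[1, 0, 0], [0, 0, 0], 1.5]
    - [[0.4, 0, 0], [0, 0, 0], 1.5]
    - [[0, 0, 0], [0, 0, 0], 1.5]

```text
clock: 6.0
position: [0.4991, 0.0257, 0.243]
tool_rot: [3.141, -0.001, 0.457]
force: [-0.1, 0.5, -0.4]
grip_width: 0.015
finger_force: 0.0
```

Run:
```python
from h import *
o=bot.observe();print(o["position"],o["force"])
ims=[]
for c,off in(("scene",(270,165)),("wrist",None)):
    p=bot.grab_frame(c)
    im=p["frame"][off[1]:off[1]+150,off[0]:off[0]+130] if off else p["frame"]
    ims.append(cv2.resize(im[:,:,::-1],(390,450) if off else (400,450)))
cv2.imwrite("pics/pre.png",np.hstack(ims))
```

```text
[0.49912423 0.02570328 0.24299143] [-0.10846174  0.47859178 -0.36764541]
```

View pics/pre.png

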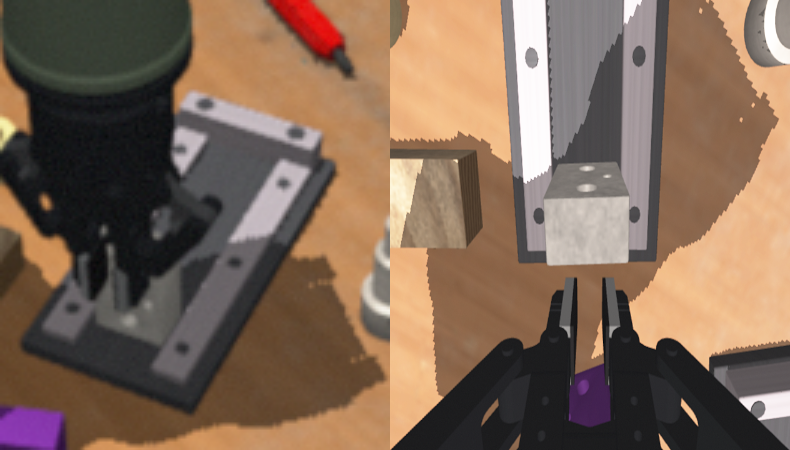

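The scene crop shows the fingers just behind the block's upper part. The wrist crop shows the block's top at about (587,230), plus a face with holes at (587,180). I'll check that face by projecting the block model.

Run:
```python
from h import *
o=bot.observe();p=bot.grab_frame("wrist")
A=np.eye(4);A[:3,:3]=R.from_euler("xyz",o["tool_rot"]).as_matrix();A[:3,3]=o["position"]
W=A@np.array(p["T_tool_cam"]);I=np.linalg.inv(W)
p["rvec"]=cv2.Rodrigues(I[:3,:3])[0];p["tvec"]=I[:3,3]
T=(.587,.0703,.4587);print(W[:3,3]); d=W[:2,3]-T[:2];print("cam fx",d@[np.cos(T[2]),np.sin(T[2])])
s=1.2;im=np.ascontiguousarray(cv2.resize(p["frame"][:,:,::-1],None,fx=s,fy=s))
draw(im,p,box(-.0795,-.0545,-.0225,.0225,.012,.082,T),(0,0,255),(0,0),s)
draw(im,p,box(-.11,.11,-.0575,.0575,0,.012,T),(0,255,0),(0,0),s)
cv2.imwrite("pics/w2.png",im[:,60:740])
```

```text
[0.56998361 0.06122885 0.2115586 ]
cam fx -0.019273934464883288
```

View pics/w2.png

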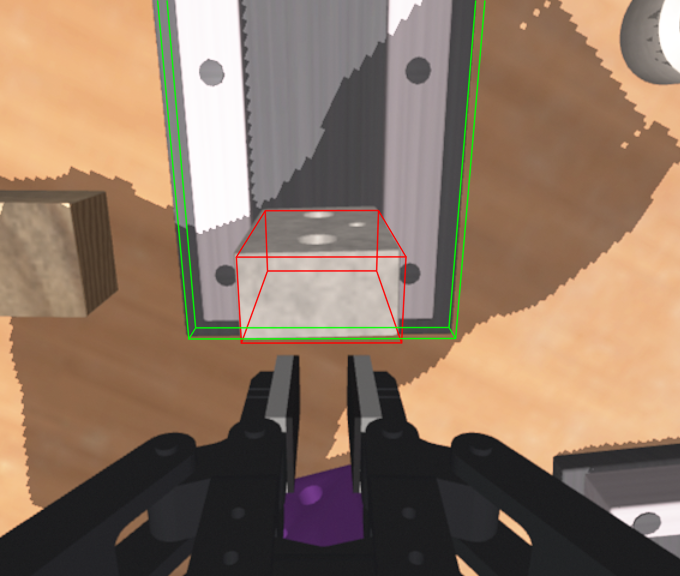

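The model matches within about 1 mm. The holes go right through the block, so the face on the stop side shows them too. Pushing the top over now.

Emit:
arm_command:
  deltas:
    - [[0.5, 0, 0], [0, 0, 0], 1.5]
    - [[0.4, 0, 0], [0, 0, 0], 1.5]
    - [[0.4, 0, 0], [0, 0, 0], 1.5]
    - [[0.4, 0, 0], [0, 0, 0], 1.5]
    - [[0.4, 0, 0], [0, 0, 0], 1.5]
    - [[0.4, 0, 0], [0, 0, 0], 1.5]
    - [[0, 0, 0], [0, 0, 0], 1.5]

```text
clock: 6.85
position: [0.5213, 0.0364, 0.2427]
tool_rot: [3.141, -0.0, 0.456]
force: [-0.3, 0.6, -0.2]
grip_width: 0.0154
finger_force: 0.0
```

Run:
```python
from h import *
o=bot.observe();print(o["position"],o["force"])
p=bot.grab_frame("wrist");cv2.imwrite("pics/w3.png",p["frame"][100:400,120:560,::-1])
```

```text
[0.52132678 0.03639956 0.24266488] [-0.28119219  0.5595953  -0.21627478]
```

View pics/w3.png

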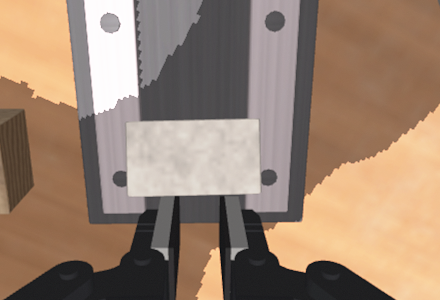

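The block is tilting with its top end in view at (193,157) in the crop, and it is square to the slot. I'll keep pushing until it falls.

Emit:
arm_command:
  deltas:
    - [[0.4, 0, 0], [0, 0, 0], 1.5]
    - [[0.4, 0, 0], [0, 0, 0], 1.5]
    - [[0.4, 0, 0], [0, 0, 0], 1.5]
    - [[0.4, 0, 0], [0, 0, 0], 1.5]
    - [[0.4, 0, 0], [0, 0, 0], 1.5]
    - [[0, 0, 0], [0, 0, 0], 1.5]
    - [[0, 0, 0], [0, 0, 0], 1.5]
    - [[0, 0, 0], [0, 0, 0], 1.5]
    - [[-0.5, 0, 0], [0, 0, 0], 1.5]
    - [[-2, 0, 0], [0, 0, 0], 1.5]
    - [[-2, 0, 0], [0, 0, 0], 1.5]
    - [[-2, 0, 0], [0, 0, 0], 1.5]
    - [[0, 0, 0], [0, 0, 0], 1.5]

```text
clock: 8.2
position: [0.4784, 0.015, 0.2428]
tool_rot: [-3.141, 0.001, 0.454]
force: [0.6, -0.3, -0.0]
grip_width: 0.0148
finger_force: 0.0
```

Run:
```python
from h import *
o=bot.observe();print(o["position"],o["force"])
ims=[]
for c,off in(("scene",(270,165)),("wrist",None)):
    p=bot.grab_frame(c)
    im=p["frame"][off[1]:off[1]+150,off[0]:off[0]+130] if off else p["frame"]
    ims.append(cv2.resize(im[:,:,::-1],(390,450) if off else (400,450)))
cv2.imwrite("pics/fell.png",np.hstack(ims))
```

```text
[0.47836432 0.01501345 0.24284336] [ 0.55986291 -0.33977684 -0.02188754]
```

View pics/fell.png

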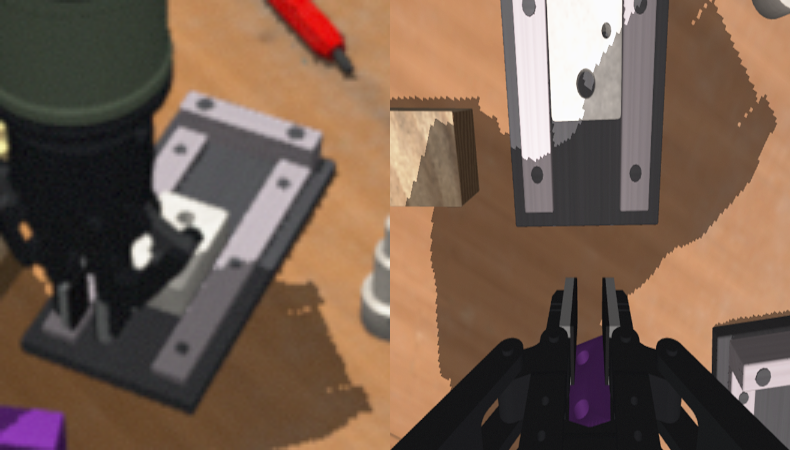

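The block lies flat between the rails with its holes up. Its near edge is at about (586,122) in the wrist half, which puts it near fixture x = -55 mm. Now I'll lower to just above the rails and push it along.

Emit:
arm_command:
  deltas:
    - [[0, -0.15, 1.0], [0, 0, -0.005], 1.5]
    - [[0, 0, 2.0], [0, 0, 0], 1.5]
    - [[0, 0, 1.4], [0, 0, 0], 1.5]
    - [[0, 0, 0.4], [0, 0, 0], 1.5]
    - [[1, 0, 0], [0, 0, 0], 1.5]
    - [[1.5, 0, 0], [0, 0, 0], 1.5]
    - [[1.5, 0, 0], [0, 0, 0], 1.5]
    - [[0.7, 0, 0], [0, 0, 0], 1.5]
    - [[0.5, 0, 0], [0, 0, 0], 1.5]
    - [[0.5, 0, 0], [0, 0, 0], 1.5]
    - [[0.5, 0, 0], [0, 0, 0], 1.5]
    - [[0.5, 0, 0], [0, 0, 0], 1.5]
    - [[0.5, 0, 0], [0, 0, 0], 1.5]
    - [[0.5, 0, 0], [0, 0, 0], 1.5]
    - [[0.5, 0, 0], [0, 0, 0], 1.5]
    - [[0.5, 0, 0], [0, 0, 0], 1.5]
    - [[0.5, 0, 0], [0, 0, 0], 1.5]
    - [[0, 0, 0], [0, 0, 0], 1.5]

```text
clock: 10.1
position: [0.5628, 0.059, 0.1947]
tool_rot: [3.141, -0.001, 0.461]
force: [0.2, 0.7, 1.0]
grip_width: 0.0154
finger_force: 0.0
```

Emit:
arm_command:
  deltas:
    - [[0.5, 0, 0], [0, 0, 0], 1.5]
    - [[0.5, 0, 0], [0, 0, 0], 1.5]
    - [[0.5, 0, 0], [0, 0, 0], 1.5]
    - [[0.5, 0, 0], [0, 0, 0], 1.5]
    - [[0.3, 0, 0], [0, 0, 0], 1.5]
    - [[0, 0, 0], [0, 0, 0], 1.5]

```text
clock: 10.7
position: [0.5832, 0.069, 0.1947]
tool_rot: [3.141, -0.0, 0.461]
force: [-0.6, -0.2, 0.1]
grip_width: 0.0148
finger_force: 0.0
```

Emit:
arm_command:
  deltas:
    - [[0.3, 0, 0], [0, 0, 0], 1.5]
    - [[0.3, 0, 0], [0, 0, 0], 1.5]
    - [[0.2, 0, 0], [0, 0, 0], 1.5]
    - [[0.2, 0, 0], [0, 0, 0], 1.5]
    - [[0, 0, 0], [0, 0, 0], 1.5]

```text
clock: 11.2
position: [0.592, 0.0734, 0.1947]
tool_rot: [3.141, -0.0, 0.461]
force: [-0.3, -0.5, -0.2]
grip_width: 0.0149
finger_force: 0.0
```

Emit:
arm_command:
  deltas:
    - [[0.1, 0, 0], [0, 0, 0], 1.5]
    - [[0.1, 0, 0], [0, 0, 0], 1.5]
    - [[0, 0, 0], [0, 0, 0], 1.5]

```text
clock: 11.5
position: [0.5937, 0.0741, 0.1947]
tool_rot: [3.142, -0.0, 0.461]
force: [-0.4, 0.0, 0.2]
grip_width: 0.015
finger_force: 0.3
```

Emit:
arm_command:
  deltas:
    - [[0.1, 0, 0], [0, 0, 0], 1.5]
    - [[0.1, 0, 0], [0, 0, 0], 1.5]
    - [[0, 0, 0], [0, 0, 0], 1.5]

```text
clock: 11.8
position: [0.5954, 0.075, 0.1947]
tool_rot: [3.142, 0.0, 0.461]
force: [-2.1, -1.4, 1.2]
grip_width: 0.0153
finger_force: 1.0
```

Emit:
arm_command:
  deltas:
    - [[0.1, 0, 0], [0, 0, 0], 1.5]
    - [[0, 0, 0], [0, 0, 0], 1.5]

```text
clock: 12.0
position: [0.5957, 0.075, 0.1946]
tool_rot: [-3.141, 0.002, 0.46]
force: [-8.1, -2.8, 5.7]
grip_width: 0.015
finger_force: 4.0
```

Emit:
arm_command:
  deltas:
    - [[0.1, 0, 0], [0, 0, 0], 1.5]
    - [[0.1, 0, 0], [0, 0, 0], 1.5]
    - [[0, 0, 0], [0, 0, 0], 1.5]

```text
clock: 12.3
position: [0.5964, 0.0751, 0.1944]
tool_rot: [-3.14, 0.005, 0.46]
force: [-17.8, -8.2, 14.0]
grip_width: 0.0151
finger_force: 9.9
```

Emit:
arm_command:
  deltas:
    - [[-0.4, 0, 0], [0, 0, 0], 1.5]
    - [[-1, 0, 0], [0, 0, 0], 1.5]
    - [[-2, 0, 0], [0, 0, 0], 1.5]
    - [[-2, 0, -1], [0, 0, 0], 1.5]
    - [[-2, 0, -3], [0, 0, 0], 1.5]
    - [[-2, 0, -3], [0, 0, 0], 1.5]
    - [[0, 0, -3], [0, 0, 0], 1.5]
    - [[0, 0, -3], [0, 0, 0], 1.5]
    - [[0, 0, 0], [0, 0, 0], 1.5]

```text
clock: 13.2
position: [0.5143, 0.0343, 0.3279]
tool_rot: [3.141, -0.005, 0.461]
force: [1.0, -1.0, -1.4]
grip_width: 0.0149
finger_force: 0.0
```

Run:
```python
from h import *
o=bot.observe();p=bot.grab_frame("wrist");print(o["position"],o["force"])
A=np.eye(4);A[:3,:3]=R.from_euler("xyz",o["tool_rot"]).as_matrix();A[:3,3]=o["position"]
I=np.linalg.inv(A@np.array(p["T_tool_cam"]))
p["rvec"]=cv2.Rodrigues(I[:3,:3])[0];p["tvec"]=I[:3,3]
T=(.587,.0703,.4587)
q=proj(p,box(.02,.09,-.0225,.0225,.037,.037,T));print(q)
off=np.clip(q.mean(0)-[130,130],0,None).astype(int);s=3
im=np.ascontiguousarray(cv2.resize(p["frame"][off[1]:off[1]+200,off[0]:off[0]+260,::-1],None,fx=s,fy=s,interpolation=cv2.INTER_CUBIC))
cv2.imwrite("pics/end.png",im)
```

```text
[0.51426675 0.03425908 0.32791683] [ 0.98980387 -1.02134809 -1.37822034]
[[359.44369539  61.76888804]
 [359.44369539  61.76888804]
 [280.90151627  61.54540689]
 [280.90151627  61.54540689]
 [363.71212056 -82.71617859]
 [363.71212056 -82.71617859]
 [277.52823071 -83.01110198]
 [277.52823071 -83.01110198]]
```

View pics/end.png

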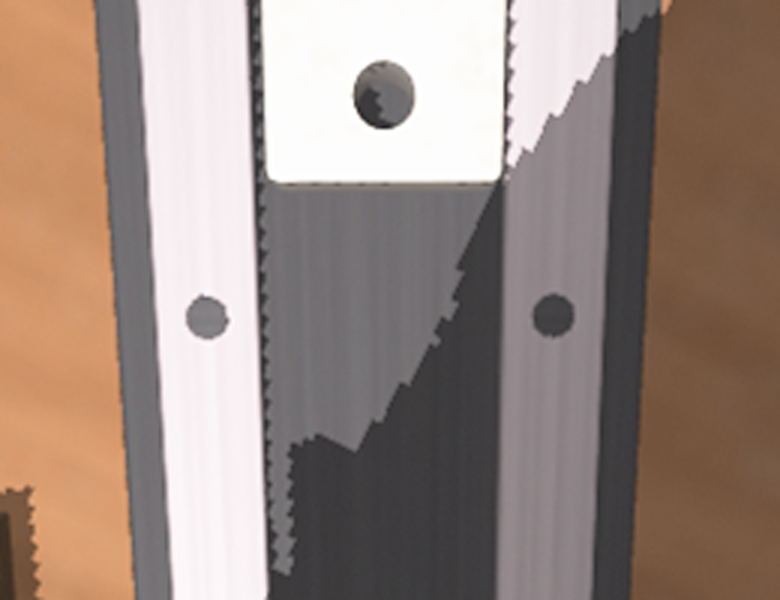

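The block's trailing edge is square at row 61 of the full frame, and the home pose predicts row 61.7. One last check of the stop end from the fixed cameras.

Run:
```python
from h import *
ims=[]
for c,off in(("top",(245,145)),("scene",(290,185))):
    p=bot.grab_frame(c)
    ims.append(cv2.resize(p["frame"][off[1]:off[1]+110,off[0]:off[0]+95,::-1],None,fx=4,fy=4,interpolation=cv2.INTER_CUBIC))
cv2.imwrite("pics/fin.png",np.hstack(ims))
```

```text
(no output)
```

View pics/fin.png

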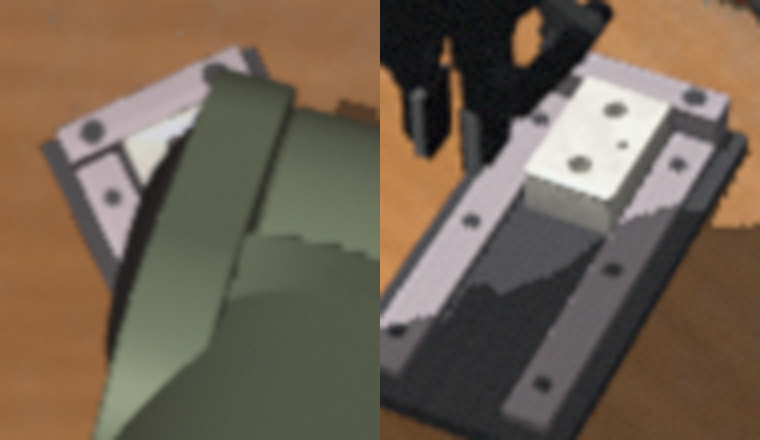

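The block lies flat against the stop with its holes up. Its leading end meets the stop at about (625,90) in the scene crop, with no gap, and the robot is clear of everything.

```bash
python3 -c "
from workcell import bot
print(bot.job_done())"
```

```text
the job is handed in; nothing more can be done
None
```

The block was tipped over, lies flat with its drilled face up, and sits squarely against the end stop; the job was handed in at about 13 s, with no verdict returned.

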